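Unstack the riveting kit on the leather bench

ROBOT

A 6-joint arm with a two-finger parallel gripper is mounted at the origin on the work surface. World frame = base frame: x ahead of the robot, y to its left, z up, the work surface at z = 0. Lengths are in mm, angles in rad, forces in N, time in s.
With the tool pointing down it reaches from about 400 to 925 mm from the base axis. Payload 12.5 kg.
Tool frame: the origin (TCP) lies at the very end of the fingers, on their centre line; the grasp point (between the pads) lies 19 mm behind it; z points along the fingers, y is the direction in which the jaws open and shut (so a half turn about z gives the same grasp; the last joint's range is limited). The gripper opens to 95 mm and grips with 3 to 60 N. Pads are 20 mm wide; open, the fingers measure 119 mm over their backs; the gripper's body (75 mm by 180 mm) begins 59 mm behind the grasp point.
Start: joints at [-1.287, 0.491, 1.559, -0, 1.092, -0.106], TCP at [237.527, -578.128, 180.761] pointing down, gripper open.
Joint ranges: [-3.1, 3.1], [-0.84, 2.19], [0.05, 2.79], [-1.13, 4.28], [0.06, 2.93], [-2.69, 2.69]. Speed limits (rad/s): [2.22, 2.22, 2.79, 3.14, 3.14, 3.14].

INTERFACE

Orientations are given as [roll, pitch, yaw] about the fixed x, y, z axes, in that order (R = Rz(yaw) Ry(pitch) Rx(roll)).
In Python, from cell import env gives the robot as it stands.
- The arm moves only by the shell command python3 -m pendant 'ROWS'. ROWS is JSON, a list that holds one entry, the list of rows, each a list of 5 numbers: the opening, from 0 (shut) to 1 (fully open), then the shift along the tool's x, y, z in m, then the turn about the tool's z in rad. A call has exactly 8 rows; each row is the pose to reach, as a shift and turn from the pose commanded when the call began, along the tool's axes at that moment; what a row does not reach only later rows make up. A row lasts 1/10 s, in which the tool goes at most 50 mm and 8.59 degrees, less where a joint would pass 70% of its speed; a pose out of reach is approached as far as the arm can. A call with a gripper value outside its range is refused whole. The fingers move at their own pace and stop on an object; the grip force is fixed at half the most. Time passes only in rows, so rows that repeat a pose let the fingers close, or fill a call up. It gives the time, the measured TCP pose, the force and the opening at its end, in the units of the state.
- env.state(): the state, without advancing time (a new reading comes with each control period).
- env.read_camera(name): name is "scene" or "top" or "wrist"; returns a dict with "image" (384x512x3 uint8, blue, green, red), "range_z" (384x512 float32, mm along the optical axis (not along the pixel's ray), 0 where there is no reading), "fx", "fy", "cx", "cy" (pixels), "rvec" (rotation vector, rad) and "tvec" (3), from world to camera coordinates, as OpenCV has them; the wrist camera has in their place "tool_from_camera" (4x4, takes a point from camera to tool coordinates, whose origin is the TCP and whose axes are the flange's). Camera axes: x right, y down, z forward; pixel columns grow to the right and rows downward; lengths in mm; the calibration is good to about 2 mm. A picture is of the moment at which its call begins: read the wrist's pose just before it.
- env.job_done(): hands the job in, once; it reports no verdict.
The state is a dict: "t": time; "joints": joint angles; "qvel": joint speeds; "tau": joint torques, N m; "eef_pos": TCP position; "tcp_rot": TCP orientation; "ft_force": force on the tool from outside, world axes, zero at the start; "moment": the same for the moment, N m; "opening": opening from 0.0 (shut) to 1.0 (fully open).
Only numpy, scipy, OpenCV 4.12 (cv2) and the standard library are available. Lean on these libraries where they do the work, as an engineer would, in place of code of your own. Each camera call takes 0.05 s, during which the arm holds its last target. There are 200 camera calls.

TASK

Take the stack on the leather bench apart and set each thing gently, upright, on its own place: the full rivet tin in the middle of the round cork mat, the empty tin in the open wooden bin (the tins look the same, so lift them to feel which is full), the wooden box in the middle of the grey stone slab, and the leather case in the middle of the slatted wooden stand, box and case lying lengthwise along their places. Do not drop anything, and leave the amber bottle and the white mug standing where they are.

Things in the scene. Friction and masses are not known exactly. Their poses are not given: they have to be found in the camera images.
- case_center (a point): long dark-brown leather case with black straps near its ends, the bottom of the stack, standing on the table: 66 mm wide (its x) by 190 mm long (its y) by 50 mm high, about 0.6 kg, rigid; the point is its centre, half-way up. Grasp it across its 66 mm width.
- box_center (a point): plain brown wooden box, closed, lying lengthwise on the middle of the leather case: 54 mm wide (its x) by 146 mm long (its y) by 46 mm high, about 0.32 kg; the lid does not open; the point is its centre, half-way up. Grasp it across its 54 mm width.
- tin_1_center (a point): closed round metal tin with a press-on lid, 52 mm in diameter (lid 53 mm), 48 mm high; the point is its centre, half-way up, z up. At the start it stands on the wooden box, 45 mm from the box's middle along the box's length, the other tin at the other end. The two tins look the same: one is full of brass rivets (about 420 g), the other is empty (about 80 g); which of the two this one is can only be felt by lifting it.
- tin_2_center (a point): closed round metal tin with a press-on lid, 52 mm in diameter (lid 53 mm), 48 mm high; the point is its centre, half-way up, z up. At the start it stands on the wooden box, 45 mm from the box's middle along the box's length, the other tin at the other end. The two tins look the same: one is full of brass rivets (about 420 g), the other is empty (about 80 g); which of the two this one is can only be felt by lifting it.
- stand_top (a point): light wooden stand of three long slats, fixed, the place of the leather case: 90 mm wide (its x) by 210 mm long (its y), 15 mm high; the point is the middle of its top face.
- slab_top (a point): flat grey stone slab, fixed, the place of the wooden box: 78 mm wide (its x) by 170 mm long (its y), 12 mm high; the point is the middle of its top face.
- mat_top (a point): round cork mat, fixed, the place of the full tin: 92 mm in diameter, 10 mm high; the point is the middle of its top face.
- bin_floor (a point): square open bin of light wood, fixed, the place of the empty tin: 140 by 140 mm outside, 130 by 130 mm inside, rim 30 mm above the table, floor 5 mm above the table; the point is the middle of its inner floor, x and y along its sides.
- bottle_center (a point): amber glass bottle, loose, 44 mm in diameter, 100 mm high, to be left alone; the point is its centre, half-way up.
- mug_center (a point): white enamel mug, loose, 76 mm in diameter, 75 mm high with a handle, to be left alone; the point is its centre, half-way up.
Mind the look-alikes: they are no part of the job. Leave any red look-alike of the part that bears tin_2_center alone.

How it is judged (in metres and radians):
At the end, for the whole second after the job is handed in: full tin on the mat (felt by its weight there, over 2.2 N), box on the slab, case on the stand, each within 14 mm of its middle, box and case along their places within 0.15 rad either way round; empty tin standing on the bin's floor; all upright within 0.1 rad, resting there, released and at rest (z of case_center in the frame of stand_top between 0.019 and 0.031 m and angle between each of case_center, box_center's own z axis and vertical below 0.1 rad and linear speed of each of case, box below 0.02 m/s and angular speed of each of case, box below 0.2 rad/s and horizontal distance between case_center and stand_top below 0.014 m and angle between the y axis of case_center and the y axis of stand_top, either way round below 0.15 rad and z of box_center in the frame of slab_top between 0.017 and 0.029 m and horizontal distance between box_center and slab_top below 0.014 m and angle between the y axis of box_center and the y axis of slab_top, either way round below 0.15 rad and (((z of tin_1_center in the frame of mat_top between 0.018 and 0.03 m and angle between tin_1_center's own z axis and vertical below 0.1 rad and linear speed of tin_1 below 0.02 m/s and angular speed of tin_1 below 0.2 rad/s and horizontal distance between tin_1_center and mat_top below 0.014 m) and (z of tin_2_center in the frame of bin_floor between 0.018 and 0.03 m and angle between tin_2_center's own z axis and vertical below 0.1 rad and linear speed of tin_2 below 0.02 m/s and angular speed of tin_2 below 0.2 rad/s and x of tin_2_center in the frame of bin_floor between -0.045 and 0.045 m and y of tin_2_center in the frame of bin_floor between -0.045 and 0.045 m) and contact force between mat and tin_1 above 2.2 N and contact force between bin and tin_2 below 2.2 N) or ((z of tin_2_center in the frame of mat_top between 0.018 and 0.03 m and angle between tin_2_center's own z axis and vertical below 0.1 rad and linear speed of tin_2 below 0.02 m/s and angular speed of tin_2 below 0.2 rad/s and horizontal distance between tin_2_center and mat_top below 0.014 m) and (z of tin_1_center in the frame of bin_floor between 0.018 and 0.03 m and angle between tin_1_center's own z axis and vertical below 0.1 rad and linear speed of tin_1 below 0.02 m/s and angular speed of tin_1 below 0.2 rad/s and x of tin_1_center in the frame of bin_floor between -0.045 and 0.045 m and y of tin_1_center in the frame of bin_floor between -0.045 and 0.045 m) and contact force between mat and tin_2 above 2.2 N and contact force between bin and tin_1 below 2.2 N))); the robot touches nothing.
It fails at once if something of the stack is dropped or falls (moves faster than 0.7 m/s, about a 25 mm drop, while no finger touches it) ((linear speed of case above 0.7 m/s and contact force between case and the fingers below 0.1 N) or (linear speed of box above 0.7 m/s and contact force between box and the fingers below 0.1 N) or (linear speed of tin_1 above 0.7 m/s and contact force between tin_1 and the fingers below 0.1 N) or (linear speed of tin_2 above 0.7 m/s and contact force between tin_2 and the fingers below 0.1 N)).
It fails at once if the bottle or the mug is moved by more than 30 mm or tilted by more than 0.3 rad (distance of any of bottle_center, mug_center from where it was at the start of the episode above 0.03 m or angle between any of bottle_center, mug_center's own z axis and vertical above 0.3 rad).
It also fails if it takes over 115 s, if anything falls off the work surface, if the arm or the gripper's body presses on something with over 40 N, if the wrist force passes 120 N, or if a joint passes its speed limit or range.

## Working session

There is one attempt and no reset: what is moved stays moved. The work goes in short steps, Python scripts to look and compute and a shell command to move; the robot and the scene stay as the last step left them, time stands still between calls to the robot, and variables do not carry over. Pictures are saved under pics/ and viewed, about 12 in all and at most 16, crops included, and the job is handed in when it is done.

```bash
mkdir -p pics; ls
cat > h.py <<'E'
import numpy as np, cv2
from cell import env
from scipy.spatial.transform import Rotation as R
def cam(name):
    s=env.state(); c=env.read_camera(name); 
    K=np.array([[c['fx'],0,c['cx']],[0,c['fy'],c['cy']],[0,0,1]])
    if name=='wrist':
        T=np.eye(4); T[:3,:3]=R.from_euler('xyz',s['tcp_rot']).as_matrix(); T[:3,3]=s['eef_pos']
        M=T@np.array(c['tool_from_camera'])
    else:
        W=np.eye(4); W[:3,:3]=cv2.Rodrigues(np.array(c['rvec'],float))[0]; W[:3,3]=np.ravel(c['tvec']); M=np.linalg.inv(W)
    return c['image'],c['range_z'],K,M
def cloud(rz,K,M):
    v,u=np.mgrid[:rz.shape[0],:rz.shape[1]]
    P=np.stack([(u-K[0,2])/K[0,0]*rz,(v-K[1,2])/K[1,1]*rz,rz],-1)
    return P@M[:3,:3].T+M[:3,3]
def ray(u,v,z,K,M):
    d=M[:3,:3]@np.array([(u-K[0,2])/K[0,0],(v-K[1,2])/K[1,1],1]); o=M[:3,3]
    return o+d*(z-o[2])/d[2]
E
python3 - <<'E'
from h import *
print(env.state())
for n in ['top','scene']:
    i,r,K,M=cam(n); cv2.imwrite(f'pics/{n}0.png',i); np.savez(f'{n}0.npz',i=i,r=r,K=K,M=M); print(n,M[:3,3],K[0,0])
E
```

```text
pics
{'t': 0.0, 'joints': array([-1.28656605e+00,  4.91562251e-01,  1.55948658e+00,  2.85862379e-06,
        1.09174331e+00, -1.05579063e-01]), 'qvel': array([-0.00063217,  0.00152935,  0.00110296,  0.00013002, -0.00069271,
       -0.00088826]), 'tau': array([ 2.39918532e-03, -6.12644148e+01, -2.58175617e+01,  6.92441245e-02,
        4.82554967e-02, -1.19432270e-04]), 'eef_pos': array([ 237.45269325, -577.7959538 ,  180.1473317 ]), 'tcp_rot': array([-3.14040011e+00, -1.28927340e-04,  3.89807947e-01]), 'ft_force': array([-0.34463583, -0.8772081 ,  0.04435807]), 'moment': array([ 0.04294342, -0.0240385 ,  0.0064201 ]), 'opening': 0.9966350933928391}
top [ 429.01236278   61.72161723 1439.44778225] 484.5376457207499
scene [1392.29406808  456.48476768 1109.49713331] 472.76742877792316
```

View pics/top0.png

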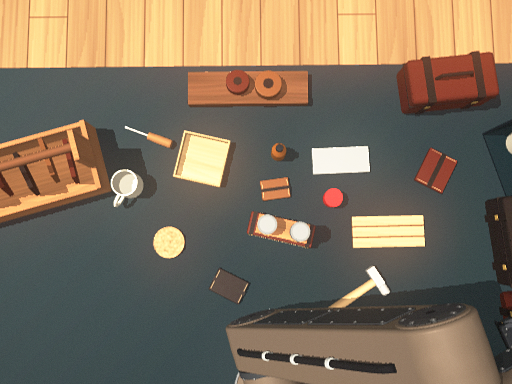

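View pics/scene0.png

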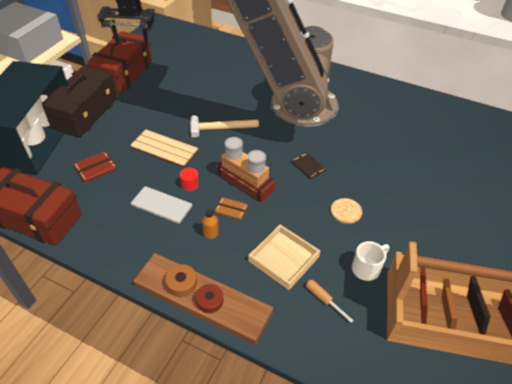

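The top view shows:
- The stack is at (281,230), with tins at (267,224) and (300,231). The red tin at (333,198) is the look-alike, to be left alone.
- The stand is at (388,231), the slab at (341,160), the mat at (169,242) and the bin at (203,159).
- The bottle is at (279,152) and the mug at (126,184).

Next I'll measure these.

Run:
```python
from h import *
d=np.load('top0.npz'); i,r,K,M=[d[k] for k in 'irKM']
C=cloud(r,K,M); z=C[...,2]; hsv=cv2.cvtColor(i,cv2.COLOR_BGR2HSV)
fg=((z>4)&(r>0)).astype(np.uint8)
def rep(name,box,zl,zh,zp):
    x0,y0,x1,y1=box; m=np.zeros(z.shape,np.uint8); m[y0:y1,x0:x1]=((z>zl)&(z<zh))[y0:y1,x0:x1]
    n,l,st,_=cv2.connectedComponentsWithStats(m); k=1+np.argmax(st[1:,4]); 
    c=max(cv2.findContours((l==k).astype(np.uint8),0,2)[0],key=cv2.contourArea)[:,0]
    W=np.array([ray(u,v,zp,K,M)[:2] for u,v in c],np.float32)
    q=cv2.minAreaRect(W); print(name,np.round(q[0],1),np.round(q[1],1),round(q[2],1),'medz',np.round(np.median(z[l==k]),1),'px',st[k,:4])
rep('stand',(340,205,437,258),7,40,15)
rep('slab',(300,138,382,182),6,40,12)
rep('mat',(145,218,195,265),5,40,10)
rep('bin',(165,122,240,195),15,60,30)
rep('bottle',(262,135,295,168),85,120,100)
rep('mug',(100,160,150,212),60,90,75)
rep('tins',(240,200,330,255),120,170,144)
rep('tinA',(240,200,284,255),130,170,144)
rep('tinB',(284,200,330,255),130,170,144)
rep('box+tins',(240,200,330,255),80,170,96)
rep('case+',(240,200,330,255),25,170,50)
rep('red',(318,182,350,212),25,70,48)
big=cv2.resize(i[190:262,230:350],None,fx=6,fy=6,interpolation=cv2.INTER_CUBIC); cv2.imwrite('pics/crop1.png',big)
```

```text
stand [ 458.2 -325.8] [ 94.  214.3] 1.4 medz 16.4 px [351 214  75  34]
slab [ 672.  -191.6] [ 87.9 177.6] 3.5 medz 13.6 px [310 144  61  32]
mat [431. 314.] [101.3  99.9] 28.2 medz 11.5 px [149 225  38  35]
bin [678.4 218.1] [142.2 141.6] 76.5 medz 30.6 px [173 130  58  57]
bottle [692.8  -8.2] [19.7 19.9] 89.4 medz 101.7 px [276 144   8   8]
mug [598.8 438.2] [77.7 91.5] 30.9 medz 73.1 px [111 169  28  35]
tins [459.  -55.7] [50.7 50.6] 88.9 medz 146.4 px [290 221  20  20]
tinA [478.6  32.1] [50.8 50.7] 89.4 medz 146.3 px [257 214  20  20]
tinB [459.  -55.7] [50.7 50.6] 88.9 medz 146.4 px [290 221  20  20]
box+tins [468.4 -14.1] [148.4  57.5] 77.0 medz 143.6 px [255 213  55  31]
case+ [466.8 -10.8] [189.5  69.1] 76.3 medz 98.7 px [247 211  69  37]
red [ 557.2 -162.2] [50.7 53.6] 43.9 medz 50.3 px [324 188  19  19]
```

View pics/crop1.png

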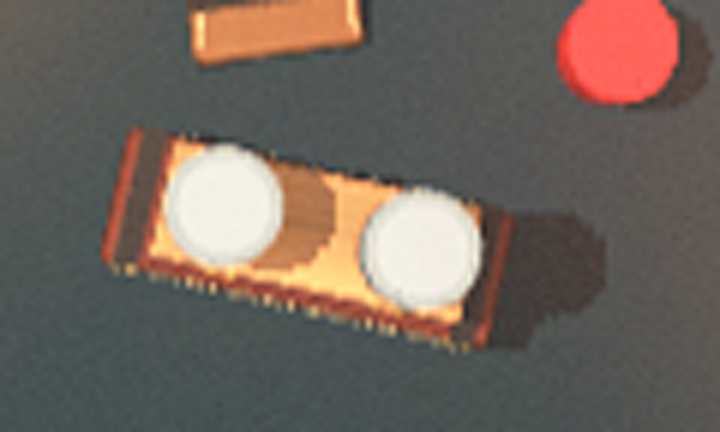

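The crop shows the two light-grey stack tins, left at crop (225,205) and right at (422,247), on the brown box on the dark case. The red tin at crop (620,45) stands apart and stays untouched. Now I'll move towards a point above the stack.

```bash
cat > g.py <<'E'
# usage: python3 g.py x y z yaw : shift to type
import sys; from h import *
s=env.state(); t=np.array([float(a) for a in sys.argv[1:5]])
Rm=R.from_euler('xyz',s['tcp_rot']).as_matrix(); sh=Rm.T@(t[:3]-s['eef_pos'])/1000
dy=-(t[3]-s['tcp_rot'][2]); dy=(dy+np.pi)%(2*np.pi)-np.pi
print('t',round(s['t'],2),'pos',np.round(s['eef_pos'],1),'rot',np.round(s['tcp_rot'],3),'F',np.round(s['ft_force'],2),'op',round(s['opening'],3))
print('shift',np.round(sh,4),'turn',round(dy,3))
E
python3 -m pendant '[[[1,0.22,-0.22,-0.08,-0.96],[1,0.22,-0.22,-0.08,-0.96],[1,0.22,-0.22,-0.08,-0.96],[1,0.22,-0.22,-0.08,-0.96],[1,0.22,-0.22,-0.08,-0.96],[1,0.22,-0.22,-0.08,-0.96],[1,0.22,-0.22,-0.08,-0.96],[1,0.22,-0.22,-0.08,-0.96]]]'
python3 g.py 468 -12 300 1.351
```

```text
t: 0.9
eef_pos: [358.3, -289.1, 261.6]
tcp_rot: [3.14, 0.001, 1.354]
ft_force: [-0.4, -0.2, 0.2]
opening: 0.999
t 0.9 pos [ 358.3 -289.1  261.6] rot [3.140e+00 1.000e-03 1.354e+00] F [-0.41 -0.16  0.22] op 0.999
shift [ 0.2942  0.0476 -0.0385] turn 0.003
```

```bash
python3 -m pendant '[[[1,0.294,0.048,-0.04,0],[1,0.294,0.048,-0.04,0],[1,0.294,0.048,-0.04,0],[1,0.294,0.048,-0.04,0],[1,0.294,0.048,-0.04,0],[1,0.294,0.048,-0.04,0],[1,0.294,0.048,-0.04,0],[1,0.294,0.048,-0.04,0]]]'
python3 - <<'E'
from h import *
i,r,K,M=cam('wrist'); cv2.imwrite('pics/w1.png',i); np.savez('w1.npz',i=i,r=r,K=K,M=M)
C=cloud(r,K,M); z=C[...,2]; print(M[:3,3], np.round(np.percentile(z[r>0],[5,50,99])))
m=((z>130)&(z<165)&(r>0)).astype(np.uint8)
n,l,st,_=cv2.connectedComponentsWithStats(m)
for k in range(1,n):
    if st[k,4]>500:
        c=max(cv2.findContours((l==k).astype(np.uint8),0,2)[0],key=cv2.contourArea)[:,0]
        W=np.array([ray(u,v,144,K,M)[:2] for u,v in c],np.float32)
        print(cv2.minEnclosingCircle(W),cv2.minAreaRect(W),st[k],np.median(z[l==k]))
E
python3 g.py 459 -55.7 200 1.351
```

```text
t: 1.7
eef_pos: [468.9, -14.7, 300.0]
tcp_rot: [-3.141, 0.0, 1.351]
ft_force: [-0.1, -0.1, 0.2]
opening: 0.994
[485.41483067  62.3253689  502.62164514] [ -2.  -0. 451.]
((474.6700134277344, 29.450223922729492), 26.523780822753906) ((474.5582275390625, 29.33560562133789), (52.6195068359375, 51.432945251464844), 77.39305877685547) [ 227  100   49   51 1960] 143.4299776467602
((454.82696533203125, -56.417171478271484), 28.186979293823242) ((454.6349182128906, -56.184871673583984), (55.41617202758789, 51.6246337890625), 77.42022705078125) [ 228  180   46   47 1709] 143.40365465657095
t 1.75 pos [468.6 -15.5 300.1] rot [-3.141e+00  1.000e-03  1.349e+00] F [0.87 0.26 0.26] op 0.997
shift [-0.0413 -0.0004  0.1001] turn -0.002
```

View pics/w1.png

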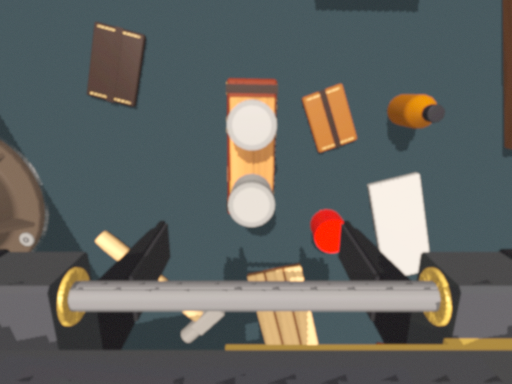

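The wrist view shows the tins at (251,124) and (251,203) and the red look-alike off to the side at (327,230). The two cameras agree to 4 mm, which is fine for grasping. I'll grasp the near (-y) tin first.

```bash
python3 -m pendant '[[[1,-0.042,-0.0025,0.05,0],[1,-0.042,-0.0025,0.09,0],[1,-0.042,-0.0025,0.13,0],[1,-0.042,-0.0025,0.16,0],[1,-0.042,-0.0025,0.18,0],[1,-0.042,-0.0025,0.194,0],[1,-0.042,-0.0025,0.194,0],[1,-0.042,-0.0025,0.194,0]]]'
python3 g.py 457 -56 105 1.351
python3 -m pendant '[[[0.4,0,0,0,0],[0.4,0,0,0,0],[0.4,0,0,0,0],[0.4,0,0,0,0],[0.4,0,0,0,0],[0.4,0,0,0,0],[0.4,0,0,0,0],[0.4,0,0,0,0]]]'
python3 g.py 457 -56 105 1.351
```

```text
t: 2.55
eef_pos: [456.9, -56.4, 106.9]
tcp_rot: [-3.141, 0.0, 1.347]
ft_force: [-0.4, 0.2, 0.8]
opening: 1.0
t 2.55 pos [456.9 -56.4 106.9] rot [-3.141  0.     1.347] F [-0.42  0.24  0.82] op 1.0
shift [0.0005 0.     0.0019] turn -0.004
t: 3.35
eef_pos: [457.1, -55.1, 106.8]
tcp_rot: [3.142, 0.0, 1.35]
ft_force: [-0.8, 0.2, 2.0]
opening: 0.531
t 3.35 pos [457.1 -55.1 106.8] rot [3.142 0.    1.35 ] F [-0.79  0.18  1.97] op 0.531
shift [-0.0009  0.0001  0.0018] turn -0.001
```

```bash
python3 -m pendant '[[[0.2,0,0,0,0],[0.2,0,0,0,0],[0.2,0,0,-0.01,0],[0.2,0,0,-0.03,0],[0.2,0,0,-0.06,0],[0.2,0,0,-0.1,0],[0.2,0,0,-0.11,0],[0.2,0,0,-0.11,0]]]'
python3 -m pendant '[[[0.2,0,0,0,0],[0.2,0,0,0,0],[0.2,0,0,0,0],[0.2,0,0,0,0],[0.2,0,0,0,0],[0.2,0,0,0,0],[0.2,0,0,0,0],[0.2,0,0,0,0]]]'
python3 g.py 431 314 220 1.351;python3 g.py 678 218 220 1.335
```

```text
t: 4.15
eef_pos: [457.5, -55.3, 218.2]
tcp_rot: [3.138, 0.0, 1.35]
ft_force: [-0.2, -0.6, -0.9]
opening: 0.531
t: 4.95
eef_pos: [457.1, -55.2, 216.7]
tcp_rot: [3.142, 0.0, 1.35]
ft_force: [-0.4, 0.5, -0.6]
opening: 0.531
t 4.95 pos [457.1 -55.2 216.7] rot [3.142 0.    1.35 ] F [-0.44  0.49 -0.58] op 0.531
shift [ 0.3545 -0.1064 -0.0033] turn -0.001
t 4.95 pos [457.1 -55.2 216.7] rot [3.142 0.    1.35 ] F [-0.44  0.49 -0.58] op 0.531
shift [ 0.3149  0.1557 -0.0033] turn 0.015
```

The wrist force with the tin lifted is about −0.7 N, so this is the empty tin (a full one would read about −4 N). It goes to the bin.

```bash
python3 -m pendant '[[[0.2,0.315,0.156,0,0.015],[0.2,0.315,0.156,0,0.015],[0.2,0.315,0.156,0,0.015],[0.2,0.315,0.156,0,0.015],[0.2,0.315,0.156,0,0.015],[0.2,0.315,0.156,0,0.015],[0.2,0.315,0.156,0,0.015],[0.2,0.315,0.156,0,0.015]]]'
python3 g.py 678 218 30 1.335
python3 -m pendant '[[[0.2,0,0,0.03,0],[0.2,0,0,0.07,0],[0.2,0,0,0.11,0],[0.2,0,0,0.14,0],[0.2,0,0,0.16,0],[0.2,0,0,0.175,0],[0.2,0,0,0.185,0],[0.2,0,0,0.185,0]]]'
python3 g.py 678 218 16 1.335
python3 - <<'E'
from h import *
i,r,K,M=cam('wrist'); cv2.imwrite('pics/w2.png',i)
E
```

```text
t: 5.75
eef_pos: [680.1, 222.3, 214.8]
tcp_rot: [-3.141, -0.0, 1.338]
ft_force: [-0.8, -0.8, -1.1]
opening: 0.532
t 5.75 pos [680.1 222.3 214.8] rot [-3.141 -0.     1.338] F [-0.82 -0.77 -1.08] op 0.532
shift [-0.0047 -0.0009  0.1848] turn 0.003
t: 6.55
eef_pos: [677.9, 217.7, 30.8]
tcp_rot: [-3.14, 0.001, 1.335]
ft_force: [-0.6, -1.0, -0.8]
opening: 0.534
t 6.55 pos [677.9 217.7  30.8] rot [-3.140e+00  1.000e-03  1.335e+00] F [-0.61 -0.97 -0.82] op 0.534
shift [0.0003 0.     0.0148] turn -0.0
```

View pics/w2.png

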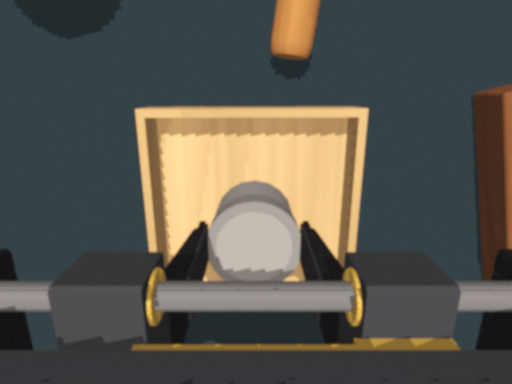

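The tin (255,240) is centred between the bin walls. I'll lower it, release and back off.

```bash
python3 -m pendant '[[[0.2,0,0,0.004,0],[0.2,0,0,0.008,0],[0.2,0,0,0.011,0],[0.2,0,0,0.0135,0],[0.2,0,0,0.0145,0],[0.2,0,0,0.015,0],[0.2,0,0,0.015,0],[0.2,0,0,0.015,0]]]'
python3 -m pendant '[[[0.53,0,0,0,0],[0.58,0,0,0,0],[0.65,0,0,0,0],[0.72,0,0,0,0],[0.72,0,0,0,0],[0.72,0,0,0,0],[0.72,0,0,-0.01,0],[0.72,0,0,-0.03,0]]]'
python3 g.py 678 218 220 1.351
python3 -m pendant '[[[0.72,0,0,-0.03,0],[0.72,0,0,-0.07,0],[1,0,0,-0.12,0],[1,0,0,-0.17,0],[1,0,0,-0.17,0],[1,0,0,-0.17,0],[1,0,0,-0.17,0],[1,0,0,-0.17,0]]]'
python3 g.py 477 31 215 1.351
```

```text
t: 7.4
eef_pos: [678.4, 218.0, 16.8]
tcp_rot: [3.141, 0.0, 1.335]
ft_force: [-0.6, -0.1, -0.6]
opening: 0.53
t: 8.2
eef_pos: [677.6, 217.8, 46.2]
tcp_rot: [-3.139, 0.001, 1.335]
ft_force: [-0.4, 0.2, -0.2]
opening: 0.722
t 8.2 pos [677.6 217.8  46.2] rot [-3.139e+00  1.000e-03  1.335e+00] F [-0.42  0.25 -0.22] op 0.722
shift [ 1.000e-04 -0.000e+00 -1.738e-01] turn -0.016
t: 9.0
eef_pos: [677.8, 217.9, 215.1]
tcp_rot: [-3.139, 0.001, 1.335]
ft_force: [-0.4, 0.5, 0.4]
opening: 1.0
t 9.0 pos [677.8 217.9 215.1] rot [-3.139e+00  1.000e-03  1.335e+00] F [-0.37  0.45  0.36] op 1.0
shift [-0.2286 -0.1515  0.0008] turn -0.016
```

Next is tin A, the full one.

```bash
python3 -m pendant '[[[1,-0.2286,-0.1515,0,-0.016],[1,-0.2286,-0.1515,0,-0.016],[1,-0.2286,-0.1515,0,-0.016],[1,-0.2286,-0.1515,0,-0.016],[1,-0.2286,-0.1515,0,-0.016],[1,-0.2286,-0.1515,0,-0.016],[1,-0.2286,-0.1515,0,-0.016],[1,-0.2286,-0.1515,0,-0.016]]]'
python3 g.py 477 31 106 1.351
python3 - <<'E'
from h import *
i,r,K,M=cam('wrist'); C=cloud(r,K,M); z=C[...,2]
m=((z>130)&(z<150)&(r>0)).astype(np.uint8); n,l,st,_=cv2.connectedComponentsWithStats(m)
print(st)
for k in range(1,n):
  if 300<st[k,4]<9000: p=C[l==k]; print(np.round(p.mean(0),1),np.round(p.max(0)-p.min(0),1))
E
```

```text
t: 9.8
eef_pos: [477.7, 31.0, 216.5]
tcp_rot: [-3.141, -0.0, 1.35]
ft_force: [0.2, -0.0, 0.0]
opening: 0.996
t 9.8 pos [477.7  31.  216.5] rot [-3.141 -0.     1.35 ] F [ 0.17 -0.01  0.05] op 0.996
shift [-0.0002 -0.0007  0.1105] turn -0.001
[[     0      0    512    384 193654]
 [   222    157     61     61   2954]]
[475.1  31.  143.2] [53.  53.4 15.6]
```

```bash
python3 -m pendant '[[[1,0,-0.0015,0.04,0],[1,0,-0.0015,0.07,0],[1,0,-0.0015,0.095,0],[1,0,-0.0015,0.11,0],[1,0,-0.0015,0.11,0],[1,0,-0.0015,0.11,0],[0.4,0,-0.0015,0.11,0],[0.2,0,-0.0015,0.11,0]]]'
python3 -m pendant '[[[0.2,0,0,0,0],[0.2,0,0,0,0],[0.2,0,0,0,0],[0.2,0,0,0,0],[0.2,0,0,0,0],[0.2,0,0,0,0],[0.2,0,0,-0.01,0],[0.2,0,0,-0.02,0]]]'
python3 -m pendant '[[[0.2,0,0,-0.04,0],[0.2,0,0,-0.07,0],[0.2,0,0,-0.09,0],[0.2,0,0,-0.09,0],[0.2,0,0,-0.09,0],[0.2,0,0,-0.09,0],[0.2,0,0,-0.09,0],[0.2,0,0,-0.09,0]]]'
python3 g.py 431 314 216 1.351
```

```text
t: 10.65
eef_pos: [476.6, 31.6, 107.5]
tcp_rot: [3.14, -0.0, 1.351]
ft_force: [-0.1, 0.1, -0.2]
opening: 0.885
t: 11.45
eef_pos: [475.6, 31.5, 127.1]
tcp_rot: [-3.14, 0.0, 1.351]
ft_force: [-0.2, -0.2, -3.9]
opening: 0.529
t: 12.25
eef_pos: [475.8, 31.5, 215.9]
tcp_rot: [-3.14, 0.0, 1.351]
ft_force: [0.7, -0.4, -5.2]
opening: 0.532
t 12.25 pos [475.8  31.5 215.9] rot [-3.14   0.     1.351] F [ 0.69 -0.38 -5.16] op 0.532
shift [ 0.2659 -0.1054 -0.    ] turn -0.0
```

It reads about −4 to −5 N, so this is the full tin. It goes to the mat.

```bash
python3 -m pendant '[[[0.2,0.266,-0.1055,0,0],[0.2,0.266,-0.1055,0,0],[0.2,0.266,-0.1055,0,0],[0.2,0.266,-0.1055,0,0],[0.2,0.266,-0.1055,0,0],[0.2,0.266,-0.1055,0,0],[0.2,0.266,-0.1055,0.03,0],[0.2,0.266,-0.1055,0.05,0]]]'
python3 -m pendant '[[[0.2,0,0,0.03,0],[0.2,0,0,0.06,0],[0.2,0,0,0.08,0],[0.2,0,0,0.09,0],[0.2,0,0,0.09,0],[0.2,0,0,0.09,0],[0.2,0,0,0.09,0],[0.2,0,0,0.09,0]]]'
python3 g.py 431 314 21 1.351
python3 - <<'E'
from h import *
i,r,K,M=cam('wrist'); cv2.imwrite('pics/w3.png',i); np.savez('w3.npz',i=i,r=r,K=K,M=M)
C=cloud(r,K,M); z=C[...,2]; m=((z>6)&(z<20)&(r>0)).astype(np.uint8); n,l,st,_=cv2.connectedComponentsWithStats(m)
for k in range(1,n):
  if st[k,4]>500: p=C[l==k]; print(st[k],np.round(p.mean(0),1),np.round(p.max(0),1),np.round(p.min(0),1))
E
```

```text
t: 13.05
eef_pos: [430.2, 315.1, 164.9]
tcp_rot: [-3.141, 0.001, 1.353]
ft_force: [-0.1, -0.5, -4.1]
opening: 0.532
t: 13.85
eef_pos: [431.6, 314.3, 77.6]
tcp_rot: [3.14, -0.001, 1.351]
ft_force: [0.0, 0.2, -4.1]
opening: 0.528
t 13.85 pos [431.6 314.3  77.6] rot [ 3.140e+00 -1.000e-03  1.351e+00] F [ 0.03  0.19 -4.1 ] op 0.528
shift [-0.0005 -0.0006  0.0566] turn -0.0
[393   0  60  45 537] [571.4 411.6  13. ] [597.2 432.5  20. ] [561.6 393.9   6. ]
[ 200  133  107   86 5952] [433.1 328.7   8.8] [476.2 361.2  11.3] [384.8 280.2   6.2]
[ 456  154   56  127 1511] [611.6 250.6  13. ] [647.  301.6  20. ] [595.5 185.6   6. ]
```

View pics/w3.png

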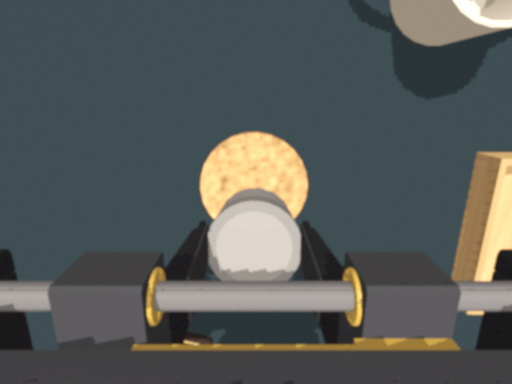

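The mat (253,180) is centred under the tin. Its wrist extents give a centre of about (430.5, 315), which agrees with the target. I'll lower and release.

```bash
python3 -m pendant '[[[0.2,0,0,0.02,0],[0.2,0,0,0.035,0],[0.2,0,0,0.045,0],[0.2,0,0,0.05,0],[0.2,0,0,0.053,0],[0.2,0,0,0.055,0],[0.2,0,0,0.056,0],[0.2,0,0,0.056,0]]]'
python3 -m pendant '[[[0.2,0,0,0,0],[0.53,0,0,0,0],[0.58,0,0,0,0],[0.65,0,0,0,0],[0.8,0,0,0,0],[0.9,0,0,0,0],[0.9,0,0,-0.01,0],[0.9,0,0,-0.03,0]]]'
python3 -m pendant '[[[1,0,0,-0.04,0],[1,0,0,-0.09,0],[1,0,0,-0.14,0],[1,0,0,-0.17,0],[1,0,0,-0.17,0],[1,0,0,-0.17,0],[1,0,0,-0.17,0],[1,0,0,-0.17,0]]]'
python3 g.py 467 -12 216 1.351
```

```text
t: 14.7
eef_pos: [431.4, 313.7, 22.5]
tcp_rot: [3.141, 0.0, 1.351]
ft_force: [-3.5, -7.2, 14.9]
opening: 0.529
t: 15.5
eef_pos: [430.6, 313.8, 50.5]
tcp_rot: [-3.14, 0.002, 1.351]
ft_force: [-0.2, 0.3, 0.7]
opening: 0.888
t: 16.3
eef_pos: [430.8, 313.8, 219.5]
tcp_rot: [-3.14, 0.002, 1.351]
ft_force: [0.4, 0.8, 0.6]
opening: 1.004
t 16.3 pos [430.8 313.8 219.5] rot [-3.140e+00  2.000e-03  1.351e+00] F [0.37 0.82 0.6 ] op 1.004
shift [-0.3101  0.1065  0.0038] turn -0.0
```

Now the box, centred at about (466.4, -12).

```bash
python3 -m pendant '[[[1,-0.31,0.1065,0,0],[1,-0.31,0.1065,0,0],[1,-0.31,0.1065,0,0],[1,-0.31,0.1065,0,0],[1,-0.31,0.1065,0,0],[1,-0.31,0.1065,0,0],[1,-0.31,0.1065,0,0],[1,-0.31,0.1065,0,0]]]'
python3 g.py 466.4 -12 60 1.351
python3 - <<'E'
from h import *
i,r,K,M=cam('wrist'); C=cloud(r,K,M); z=C[...,2]
for a,b in ((85,105),(40,105)):
  m=((z>a)&(z<b)&(r>0)).astype(np.uint8); n,l,st,_=cv2.connectedComponentsWithStats(m)
  for k in range(1,n):
    if 1500<st[k,4]<20000: p=C[l==k]; print(st[k],cv2.minAreaRect(p[:,:2].astype(np.float32)),np.median(p[:,2]))
E
```

```text
t: 17.1
eef_pos: [467.5, -14.6, 219.8]
tcp_rot: [-3.14, 0.001, 1.347]
ft_force: [-0.2, -0.1, 0.0]
opening: 1.001
t 17.1 pos [467.5 -14.6 219.8] rot [-3.140e+00  1.000e-03  1.347e+00] F [-0.22 -0.06  0.03] op 1.001
shift [ 0.0023 -0.0014  0.1598] turn -0.004
[ 225   99   56  140 7416] ((464.1431579589844, -14.251594543457031), (145.3433380126953, 55.19522476196289), 76.91114044189453) 94.76421054911313
[ 221   75   63  164 9335] ((463.4231872558594, -11.583328247070312), (187.6361083984375, 68.03377532958984), 76.38511657714844) 94.52787387906722
[ 428   94   65   42 1976] ((686.6318969726562, -7.931011199951172), (43.58680725097656, 36.40074920654297), 74.10722351074219) 70.72449589494508
```

```bash
python3 -m pendant '[[[1,0.001,-0.002,0.05,0.004],[1,0.001,-0.002,0.09,0.004],[1,0.001,-0.002,0.125,0.004],[1,0.001,-0.002,0.145,0.004],[1,0.001,-0.002,0.157,0.004],[1,0.001,-0.002,0.16,0.004],[0.4,0.001,-0.002,0.16,0.004],[0.2,0.001,-0.002,0.16,0.004]]]'
python3 -m pendant '[[[0.2,0,0,0,0],[0.2,0,0,0,0],[0.2,0,0,0,0],[0.2,0,0,0,0],[0.2,0,0,0,0],[0.2,0,0,0,0],[0.2,0,0,-0.01,0],[0.2,0,0,-0.02,0]]]'
python3 -m pendant '[[[0.2,0,0,-0.04,0],[0.2,0,0,-0.07,0],[0.2,0,0,-0.11,0],[0.2,0,0,-0.14,0],[0.2,0,0,-0.14,0],[0.2,0,0,-0.14,0],[0.2,0,0,-0.14,0],[0.2,0,0,-0.14,0]]]'
python3 g.py 671 -191.5 216 1.63
```

```text
t: 17.95
eef_pos: [465.9, -9.9, 61.2]
tcp_rot: [3.141, 0.0, 1.347]
ft_force: [0.8, 1.1, 1.8]
opening: 0.884
t: 18.75
eef_pos: [465.3, -10.2, 81.1]
tcp_rot: [-3.14, 0.0, 1.347]
ft_force: [0.2, 0.1, -3.1]
opening: 0.55
t: 19.55
eef_pos: [465.1, -10.2, 219.5]
tcp_rot: [-3.139, 0.0, 1.347]
ft_force: [0.4, -0.1, -2.6]
opening: 0.548
t 19.55 pos [465.1 -10.2 219.5] rot [-3.139  0.     1.347] F [ 0.37 -0.1  -2.61] op 0.548
shift [-0.1311  0.241   0.0029] turn -0.283
```

```bash
python3 -m pendant '[[[0.2,-0.131,0.241,0,-0.285],[0.2,-0.131,0.241,0,-0.285],[0.2,-0.131,0.241,0,-0.285],[0.2,-0.131,0.241,0,-0.285],[0.2,-0.131,0.241,0,-0.285],[0.2,-0.131,0.241,0,-0.285],[0.2,-0.131,0.241,0.03,-0.285],[0.2,-0.131,0.241,0.05,-0.285]]]'
python3 -m pendant '[[[0.2,0,0,0.03,0],[0.2,0,0,0.06,0],[0.2,0,0,0.08,0],[0.2,0,0,0.08,0],[0.2,0,0,0.08,0],[0.2,0,0,0.08,0],[0.2,0,0,0.08,0],[0.2,0,0,0.08,0]]]'
python3 g.py 671 -190 23 1.63
python3 - <<'E'
from h import *
i,r,K,M=cam('wrist'); cv2.imwrite('pics/w4.png',i); np.savez('w4.npz',i=i,r=r,K=K,M=M)
C=cloud(r,K,M); z=C[...,2]; m=((z>6)&(z<20)&(r>0)).astype(np.uint8); n,l,st,_=cv2.connectedComponentsWithStats(m)
for k in range(1,n):
  if st[k,4]>500: p=C[l==k].astype(np.float32); q=cv2.minAreaRect(p[:,:2]);print(st[k],q,np.round(cv2.boxPoints(q)).tolist(),np.median(p[:,2]))
m=((z>55)&(z<130)&(r>0)&(r<500)).astype(np.uint8);n,l,st,_=cv2.connectedComponentsWithStats(m)
for k in range(1,n):
  if st[k,4]>1500: print(st[k], cv2.minAreaRect(C[l==k][:,:2].astype(np.float32)), np.median(z[l==k]))
E
```

```text
t: 20.35
eef_pos: [671.1, -191.9, 166.9]
tcp_rot: [-3.138, -0.002, 1.631]
ft_force: [-0.0, 0.4, -3.4]
opening: 0.552
t: 21.15
eef_pos: [671.9, -191.6, 91.7]
tcp_rot: [3.14, 0.001, 1.632]
ft_force: [-0.2, 1.4, -3.6]
opening: 0.551
t 21.15 pos [ 671.9 -191.6   91.7] rot [3.140e+00 1.000e-03 1.632e+00] F [-0.16  1.39 -3.62] op 0.551
shift [ 0.0017 -0.0009  0.0687] turn 0.002Traceback (most recent call last):
  File "<stdin>", line 5, in <module>
cv2.error: OpenCV(4.12.0) /io/opencv/modules/imgproc/src/convhull.cpp:143: error: (-215:Assertion failed) total >= 0 && (depth == CV_32F || depth == CV_32S) in function 'convexHull'
```

View pics/w4.png

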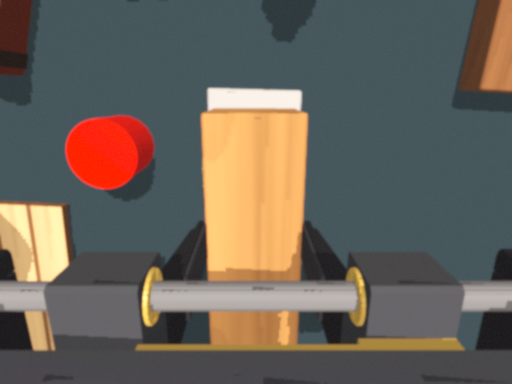

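The slab's far end shows at (208–301, 89) beyond the box's far edge at row 110. I'll cast rays through those pixels.

Run:
```python
from h import *
d=np.load('w4.npz'); K,M=d['K'],d['M']
a=ray(208,89,12,K,M);b=ray(301,91,12,K,M); print('slab far corners',a,b,np.linalg.norm(a-b)); 
n=(b-a)/np.linalg.norm(b-a); n=np.array([n[1],-n[0]]); print('slab centre',(a+b)[:2]/2+85*n,'angle',np.degrees(np.arctan2(-n[1],-n[0])))
zt=91.7-61.2+96
a=ray(202,113,zt,K,M);b=ray(307,113,zt,K,M); print('box far top',a,b,np.linalg.norm(a-b),'centre',(a+b)/2-[0,73,0])
```

```text
slab far corners [ 628.65050748 -112.93660966   12.        ] [ 704.46478226 -109.85525902   12.        ] 75.87686724417955
slab centre [ 670.00948485 -196.32581601] angle 92.32741486769928
box far top [ 640.98128899 -124.41591568  126.5       ] [ 692.76534824 -121.24509112  126.5       ] 51.881045871124215 centre [ 666.87331861 -195.8305034   126.5       ]
```

```bash
python3 -m pendant '[[[0.2,0,0,0.025,0],[0.2,0,0,0.045,0],[0.2,0,0,0.055,0],[0.2,0,0,0.061,0],[0.2,0,0,0.065,0],[0.2,0,0,0.067,0],[0.2,0,0,0.068,0],[0.2,0,0,0.068,0]]]'
python3 g.py 671 -190 23 1.63
```

```text
t: 22.0
eef_pos: [671.9, -191.6, 23.2]
tcp_rot: [3.141, 0.0, 1.632]
ft_force: [-0.5, -0.7, -3.3]
opening: 0.554
t 22.0 pos [ 671.9 -191.6   23.2] rot [3.141 0.    1.632] F [-0.49 -0.68 -3.33] op 0.554
shift [ 0.0017 -0.0008  0.0002] turn 0.002
```

Not in contact yet, since it still reads −3.3 N. I'll lower 1 mm more.

```bash
python3 -m pendant '[[[0.2,0,0,0.0005,0],[0.2,0,0,0.001,0],[0.2,0,0,0.001,0],[0.2,0,0,0.001,0],[0.2,0,0,0.001,0],[0.2,0,0,0.001,0],[0.2,0,0,0.001,0],[0.2,0,0,0.001,0]]]'
python3 -m pendant '[[[0.2,0,0,0.0005,0],[0.56,0,0,0.0005,0],[0.6,0,0,0.0005,0],[0.65,0,0,0.0005,0],[0.8,0,0,0.0005,0],[0.9,0,0,0.0005,0],[0.9,0,0,-0.01,0],[0.9,0,0,-0.03,0]]]'
python3 -m pendant '[[[1,0,0,-0.04,0],[1,0,0,-0.09,0],[1,0,0,-0.14,0],[1,0,0,-0.16,0],[1,0,0,-0.16,0],[1,0,0,-0.16,0],[1,0,0,-0.16,0],[1,0,0,-0.16,0]]]'
python3 g.py 466 -12 210 1.339
```

```text
t: 22.8
eef_pos: [671.9, -191.6, 22.9]
tcp_rot: [3.141, 0.001, 1.632]
ft_force: [-2.6, -0.1, 5.7]
opening: 0.555
t: 23.6
eef_pos: [670.9, -191.3, 51.2]
tcp_rot: [-3.139, -0.001, 1.632]
ft_force: [0.4, 1.4, 0.5]
opening: 0.886
t: 24.4
eef_pos: [671.2, -191.4, 210.2]
tcp_rot: [-3.139, -0.001, 1.632]
ft_force: [-0.1, 0.4, -0.9]
opening: 0.999
t 24.4 pos [ 671.2 -191.4  210.2] rot [-3.139e+00 -1.000e-03  1.632e+00] F [-0.12  0.35 -0.95] op 0.999
shift [ 0.1915 -0.1939  0.0008] turn 0.293
```

Contact was soft and the box is released. Next I'll go above the case and check the box placement from the top camera at the same time.

```bash
python3 -m pendant '[[[1,0.1915,-0.194,0,0.293],[1,0.1915,-0.194,0,0.293],[1,0.1915,-0.194,0,0.293],[1,0.1915,-0.194,0,0.293],[1,0.1915,-0.194,0,0.293],[1,0.1915,-0.194,0,0.293],[1,0.1915,-0.194,0,0.293],[1,0.1915,-0.194,0,0.293]]]'
python3 - <<'E'
from h import *
i,r,K,M=cam('wrist'); C=cloud(r,K,M); z=C[...,2]
def rep(C,a,b,lo,hi,sel=True):
  z=C[...,2]; m=((z>a)&(z<b)&sel).astype(np.uint8); n,l,st,_=cv2.connectedComponentsWithStats(m)
  for k in range(1,n):
    if lo<st[k,4]<hi: p=C[l==k].astype(np.float32); print(st[k],[np.round(x,2) for x in cv2.minAreaRect(np.ascontiguousarray(p[:,:2]))],np.median(p[:,2]))
print('case'); rep(C,35,60,1500,20000,r>0)
E
python3 g.py 466 -12 11 1.339
```

```text
t: 25.2
eef_pos: [466.7, -12.2, 211.7]
tcp_rot: [3.141, 0.0, 1.339]
ft_force: [0.2, -0.4, 0.4]
opening: 1.0
case
[ 220   77   65  165 9596] [array([463.38, -11.91]), array([188.29,  67.91]), np.float64(76.35)] 48.837822
[ 413  207   60   47 2174] [array([ 666.61, -147.34]), array([55.39, 51.18]), np.float64(2.82)] 56.404655
t 25.25 pos [467.  -12.6 211.5] rot [3.141 0.    1.339] F [ 0.79 -0.57 -0.14] op 1.001
shift [ 0.0004 -0.0011  0.2005] turn -0.0
```

```bash
python3 -m pendant '[[[1,0,-0.0015,0.05,0.005],[1,0,-0.0015,0.1,0.005],[1,0,-0.0015,0.14,0.005],[1,0,-0.0015,0.17,0.005],[1,0,-0.0015,0.187,0.005],[1,0,-0.0015,0.197,0.005],[1,0,-0.0015,0.2,0.005],[0.6,0,-0.0015,0.2,0.005]]]'
python3 -m pendant '[[[0.4,0,0,0,0],[0.4,0,0,0,0],[0.4,0,0,0,0],[0.4,0,0,0,0],[0.4,0,0,0,0],[0.4,0,0,0,0],[0.4,0,0,-0.005,0],[0.4,0,0,-0.01,0]]]'
python3 -m pendant '[[[0.4,0,0,-0.03,0],[0.4,0,0,-0.06,0],[0.4,0,0,-0.1,0],[0.4,0,0,-0.12,0],[0.4,0,0,-0.12,0],[0.4,0,0,-0.12,0],[0.4,0,0,-0.12,0],[0.4,0,0,-0.12,0]]]'
python3 g.py 457 -326 140 1.595
```

```text
t: 26.05
eef_pos: [465.2, -12.2, 11.6]
tcp_rot: [-3.141, 0.0, 1.333]
ft_force: [0.6, 0.9, 0.4]
opening: 0.961
t: 26.85
eef_pos: [464.5, -11.8, 21.8]
tcp_rot: [-3.141, 0.0, 1.334]
ft_force: [-0.6, -0.6, -6.5]
opening: 0.687
t: 27.65
eef_pos: [464.2, -11.7, 140.4]
tcp_rot: [-3.139, 0.0, 1.334]
ft_force: [0.4, 0.3, -7.6]
opening: 0.689
t 27.65 pos [464.2 -11.7 140.4] rot [-3.139  0.     1.334] F [ 0.38  0.34 -7.59] op 0.689
shift [-3.072e-01  6.680e-02  3.000e-04] turn -0.261
```

```bash
python3 -m pendant '[[[0.4,-0.307,0.067,0,-0.262],[0.4,-0.307,0.067,0,-0.262],[0.4,-0.307,0.067,0,-0.262],[0.4,-0.307,0.067,0,-0.262],[0.4,-0.307,0.067,0,-0.262],[0.4,-0.307,0.067,0,-0.262],[0.4,-0.307,0.067,0,-0.262],[0.4,-0.307,0.067,0.02,-0.262]]]'
python3 -m pendant '[[[0.4,0,0,0.02,0],[0.4,0,0,0.04,0],[0.4,0,0,0.04,0],[0.4,0,0,0.04,0],[0.4,0,0,0.04,0],[0.4,0,0,0.04,0],[0.4,0,0,0.04,0],[0.4,0,0,0.04,0]]]'
python3 g.py 457 -326 27 1.595
python3 - <<'E'
from h import *
i,r,K,M=cam('wrist'); cv2.imwrite('pics/w5.png',i); np.savez('w5.npz',i=i,r=r,K=K,M=M)
E
```

```text
t: 28.45
eef_pos: [458.3, -330.3, 121.9]
tcp_rot: [3.139, 0.003, 1.593]
ft_force: [1.2, 0.2, -7.4]
opening: 0.687
t: 29.25
eef_pos: [458.0, -326.1, 82.2]
tcp_rot: [3.141, 0.001, 1.596]
ft_force: [-0.5, 0.2, -5.9]
opening: 0.69
t 29.25 pos [ 458.  -326.1   82.2] rot [3.141e+00 1.000e-03 1.596e+00] F [-0.52  0.18 -5.89] op 0.69
shift [ 0.0002 -0.0011  0.0552] turn 0.001
```

View pics/w5.png

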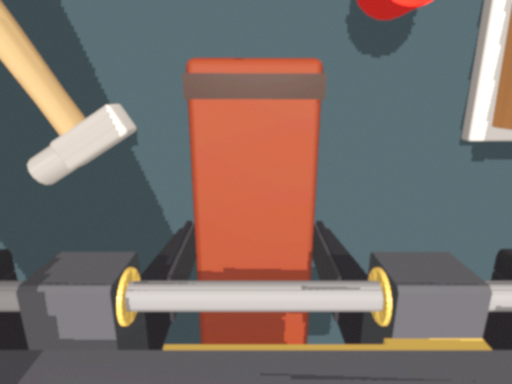

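The case hides the stand completely, so I'll check the stand's far (+y) corners in earlier wrist views: w1 (248,274) and (301,266), and w4 (69,205).

Run:
```python
from h import *
for f,ps in (('w1',[(248,274),(301,266)]),('w4',[(69,205)])):
  d=np.load(f+'.npz')
  for u,v in ps: print(f,ray(u,v,15,d['K'],d['M']))
t=.024
for sx in(-45,45): print('expected',457+sx*np.cos(t)-105*np.sin(t), -326+sx*np.sin(t)+105*np.cos(t))
```

```text
w1 [ 412.25408084 -218.23861131   15.        ]
w1 [ 500.62005895 -222.75134086   15.        ]
w4 [ 507.81055197 -219.37379228   15.        ]
expected 409.49320129096475 -222.11013487149378
expected 499.4672825351008 -219.95034222552195
```

These agree with the target within a few mm. Lowering.

```bash
python3 -m pendant '[[[0.4,0,0,0.02,0],[0.4,0,0,0.035,0],[0.4,0,0,0.045,0],[0.4,0,0,0.05,0],[0.4,0,0,0.0525,0],[0.4,0,0,0.054,0],[0.4,0,0,0.0545,0],[0.4,0,0,0.0545,0]]]'
python3 -m pendant '[[[0.4,0,0,0.0005,0],[0.4,0,0,0.001,0],[0.4,0,0,0.001,0],[0.4,0,0,0.001,0],[0.4,0,0,0.001,0],[0.4,0,0,0.001,0],[0.4,0,0,0.001,0],[0.4,0,0,0.001,0]]]'
```

```text
t: 30.1
eef_pos: [458.1, -326.2, 27.6]
tcp_rot: [3.141, 0.001, 1.596]
ft_force: [-0.9, -1.1, -5.4]
opening: 0.686
t: 30.9
eef_pos: [458.1, -326.2, 27.3]
tcp_rot: [3.141, 0.001, 1.596]
ft_force: [-3.8, 0.9, 5.4]
opening: 0.691
```

Contact. Release and retreat upward, then clear the view for a final check.

```bash
python3 -m pendant '[[[0.4,0,0,0,0],[0.69,0,0,0,0],[0.73,0,0,0,0],[0.8,0,0,0,0],[1,0,0,0,0],[1,0,0,0,0],[1,0,0,0,0],[1,0,0,-0.02,0]]]'
python3 -m pendant '[[[1,0,0,-0.04,0],[1,0,0,-0.09,0],[1,0,0,-0.14,0],[1,0,0,-0.19,0],[1,0,0,-0.22,0],[1,0,0,-0.22,0],[1,0,0,-0.22,0],[1,0,0,-0.22,0]]]'
python3 -m pendant '[[[1,-0.25,0,-0.03,0],[1,-0.25,0,-0.03,0],[1,-0.25,0,-0.03,0],[1,-0.25,0,-0.03,0],[1,-0.25,0,-0.03,0],[1,-0.25,0,-0.03,0],[1,-0.25,0,-0.03,0],[1,-0.25,0,-0.03,0]]]'
python3 - <<'E'
from h import *
i,r,K,M=cam('top'); cv2.imwrite('pics/top1.png',i); C=cloud(r,K,M); z=C[...,2]
def rep(name,box,zl,zh,zp):
    x0,y0,x1,y1=box; m=np.zeros(z.shape,np.uint8); m[y0:y1,x0:x1]=((z>zl)&(z<zh))[y0:y1,x0:x1]
    n,l,st,_=cv2.connectedComponentsWithStats(m)
    if n<2: print(name,'none'); return
    k=1+np.argmax(st[1:,4]); c=max(cv2.findContours((l==k).astype(np.uint8),0,2)[0],key=cv2.contourArea)[:,0]
    W=np.array([ray(u,v,zp,K,M)[:2] for u,v in c],np.float32)
    q=cv2.minAreaRect(W); print(name,np.round(q[0],1),np.round(q[1],1),round(q[2],1),'z',np.round(np.median(z[l==k]),1))
rep('case',(340,205,437,258),50,80,65)
rep('box',(300,138,382,182),46,75,58)
rep('full',(145,218,195,265),46,75,58)
rep('empty',(165,122,240,195),42,70,53)
rep('bottle',(262,135,295,168),85,120,100)
rep('mug',(100,160,150,212),60,90,75)
cv2.imwrite('pics/end.png',cam('scene')[0])
E
```

```text
t: 31.7
eef_pos: [457.0, -325.3, 44.6]
tcp_rot: [-3.139, -0.003, 1.596]
ft_force: [-0.7, -1.0, 0.7]
opening: 0.994
t: 32.5
eef_pos: [457.4, -325.6, 264.8]
tcp_rot: [-3.14, -0.002, 1.596]
ft_force: [0.3, -0.1, 0.1]
opening: 0.996
t: 33.3
eef_pos: [464.2, -574.8, 295.1]
tcp_rot: [-3.141, -0.002, 1.596]
ft_force: [-0.1, 0.4, 0.6]
opening: 0.999
case [ 459.5 -322.9] [ 67.9 192.7] 1.4 z 66.3
box [ 672.9 -193.1] [ 56.6 147.5] 3.5 z 59.5
full [432.6 305.8] [54.  50.8] 89.4 z 60.1
empty [679.6 215.8] [49.3 53. ] 89.9 z 55.4
bottle [692.8  -8.2] [19.7 19.9] 89.4 z 100.5
mug [596.1 430.3] [91.9 77.9] 10.5 z 72.9
```

View pics/top1.png

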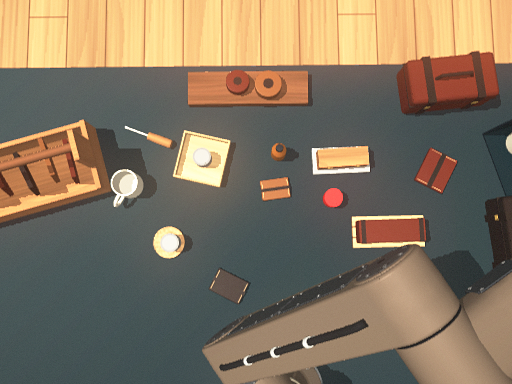

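View pics/end.png

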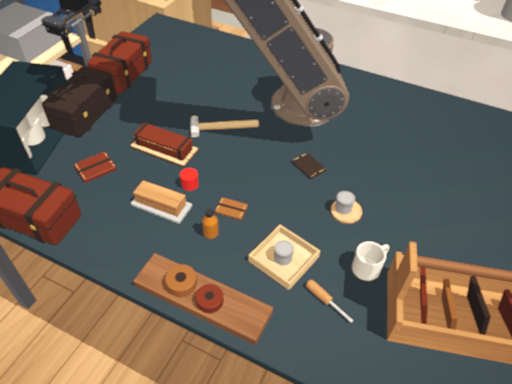

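Everything appears in place. Two top readings shifted about 8 mm in y, the full tin and the mug, so I'll check those by re-measuring the mat and comparing the mug's pixels before and after.

Run:
```python
from h import *
d=np.load('top0.npz'); i0,K,M=d['i'],d['K'],d['M']; i1=cv2.imread('pics/top1.png')
print('mug diff px>40:',(np.abs(i0[165:210,105:150].astype(int)-i1[165:210,105:150]).max(2)>40).sum(),'bottle',(np.abs(i0[138:165,265:292].astype(int)-i1[138:165,265:292]).max(2)>40).sum())
for n,i in(('0',i0),('1',i1)):
  h=cv2.cvtColor(i,cv2.COLOR_BGR2HSV)
  for nm,lo,hi,(x0,y0,x1,y1),z in (('mat',(8,70,120),(30,255,255),(145,218,195,265),10),('tin',(0,0,120),(180,60,255),(155,228,192,258),58),('mug',(0,0,120),(180,70,255),(105,165,150,210),75)):
    m=np.zeros(h.shape[:2],np.uint8); m[y0:y1,x0:x1]=cv2.inRange(h,lo,hi)[y0:y1,x0:x1]
    cs=cv2.findContours(m,0,2)[0]
    if cs:
      c=max(cs,key=cv2.contourArea)[:,0]; W=np.array([ray(u,v,z,K,M)[:2] for u,v in c],np.float32); print(n,nm,cv2.minEnclosingCircle(W))
b=cv2.resize(i1[165:270,100:205],None,fx=5,fy=5,interpolation=cv2.INTER_CUBIC); cv2.imwrite('pics/crop2.png',b)
```

```text
mug diff px>40: 0 bottle 0
0 mat ((433.0373229980469, 317.3388366699219), 47.296749114990234)
0 tin ((393.47442626953125, 332.3920593261719), 9.999999747378752e-05)
0 mug ((585.0472412109375, 433.48260498046875), 56.4221076965332)
1 mat ((433.0373229980469, 317.3388366699219), 47.296749114990234)
1 tin ((431.913818359375, 306.216796875), 27.51340103149414)
1 mug ((585.250732421875, 433.6732482910156), 56.51216125488281)
```

View pics/crop2.png

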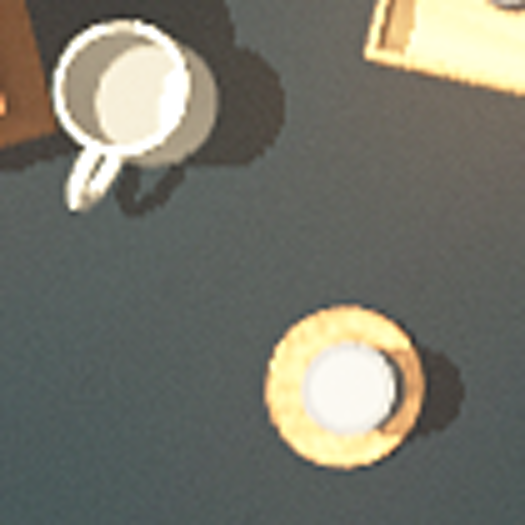

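The mug and bottle are unmoved. Allowing for lid parallax, the full tin may sit about 10 mm towards −y of the mat's middle, close to the 14 mm limit. I'll look from close by and mend it.

```bash
python3 -m pendant '[[[1,0.4,0,0,0],[1,0.4,0,0,0],[1,0.4,0,0,0],[1,0.4,0,0,0],[1,0.4,0,0,0],[1,0.4,0,0,0],[1,0.4,0,0,0],[1,0.4,0,0,0]]]'
python3 -m pendant '[[[1,0.39,0.01,0,0],[1,0.39,0.01,0,0],[1,0.39,0.01,0,0],[1,0.39,0.01,0,0],[1,0.39,0.01,0,0],[1,0.39,0.01,0,0],[1,0.39,0.01,0,0],[1,0.39,0.01,0,0]]]'
python3 -m pendant '[[[1,0.02,0.01,0.04,0.24],[1,0.02,0.01,0.04,0.24],[1,0.02,0.01,0.04,0.24],[1,0.02,0.01,0.04,0.24],[1,0.02,0.01,0.04,0.24],[1,0.02,0.01,0.04,0.24],[1,0.02,0.01,0.04,0.24],[1,0.02,0.01,0.04,0.24]]]'
python3 - <<'E'
from h import *
i,r,K,M=cam('wrist'); cv2.imwrite('pics/w6.png',i); C=cloud(r,K,M); z=C[...,2]
for a,b,zp in ((6,75,10),(48,75,58)):
  m=((z>a)&(z<b)&(r>0)).astype(np.uint8); n,l,st,_=cv2.connectedComponentsWithStats(m)
  for k in range(1,n):
    if 500<st[k,4]<20000: 
      p=C[l==k]; q=p[p[:,2]<20] if a<10 else p
      print(a,st[k],np.round(cv2.minEnclosingCircle(q[:,:2].astype(np.float32))[0],1),np.round(cv2.minEnclosingCircle(q[:,:2].astype(np.float32))[1],1),np.round(q.min(0)),np.round(q.max(0)))
E
python3 g.py 431 314 120 1.351
```

```text
t: 34.2
eef_pos: [453.2, -173.1, 296.8]
tcp_rot: [3.14, 0.001, 1.597]
ft_force: [0.2, 0.2, 0.5]
opening: 1.001
t: 35.0
eef_pos: [452.8, 217.1, 296.8]
tcp_rot: [3.14, -0.0, 1.598]
ft_force: [1.5, -0.5, -0.5]
opening: 1.002
t: 35.8
eef_pos: [463.9, 234.1, 256.4]
tcp_rot: [3.141, -0.0, 1.356]
ft_force: [0.3, -0.1, 0.3]
opening: 1.002
6 [ 433    0   36   53 1206] [730.9 335.8] 29.9 [711. 306.   6.] [752. 366.  20.]
6 [ 182   60   70   73 3954] [430.3 315.1] 45.9 [385. 269.   6.] [476. 361.  18.]
6 [ 353   75  130  112 3766] [670.6 218. ] 95.8 [591. 138.   6.] [753. 301.  20.]
6 [ 392  113   58   46 2065] [675.1 215.7] 26.4 [650. 194.   6.] [689. 241.  20.]
6 [ 136  201   55   70 1726] [302.1 139.9] 58.9 [262.  82.   6.] [354. 198.  12.]
48 [ 191   84   45   47 1648] [428.8 304.6] 26.6 [402. 278.  49.] [455. 331.  60.]
48 [ 404  115   46   44 1545] [675.9 214.7] 27.0 [649. 188.  48.] [702. 241.  56.]
t 35.85 pos [463.9 234.1 256.3] rot [ 3.141 -0.     1.356] F [-0.71 -0.34  0.32] op 1.0
shift [ 0.071  -0.0493  0.1363] turn 0.005
```

View pics/w6.png

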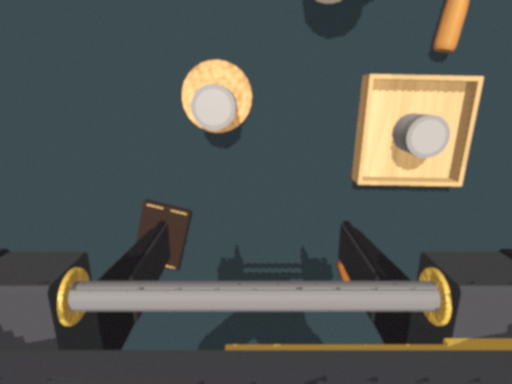

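The wrist view gives the mat at (430.3, 315.1) and the tin at (428.8, 304.6), so it is 10.6 mm off. I'll regrip and recentre it.

```bash
python3 g.py 429.5 304.7 120 1.351
python3 -m pendant '[[[1,0.0615,-0.049,0,0],[1,0.0615,-0.049,0.03,0],[1,0.0615,-0.049,0.07,0],[1,0.0615,-0.049,0.11,0],[1,0.0615,-0.049,0.136,0],[1,0.0615,-0.049,0.136,0],[1,0.0615,-0.049,0.136,0],[1,0.0615,-0.049,0.136,0]]]'
python3 g.py 429.5 304.7 25 1.351
```

```text
t 35.85 pos [463.9 234.1 256.3] rot [ 3.141 -0.     1.356] F [-0.71 -0.34  0.32] op 1.0
shift [ 0.0616 -0.0487  0.1363] turn 0.005
t: 36.65
eef_pos: [429.9, 305.2, 121.8]
tcp_rot: [3.14, -0.001, 1.356]
ft_force: [0.1, -0.3, 0.7]
opening: 1.001
t 36.65 pos [429.9 305.2 121.8] rot [ 3.140e+00 -1.000e-03  1.356e+00] F [ 0.14 -0.27  0.7 ] op 1.001
shift [-0.0007 -0.0005  0.0968] turn 0.005
```

```bash
python3 -m pendant '[[[1,0,0,0.04,0],[1,0,0,0.07,0],[1,0,0,0.087,0],[1,0,0,0.096,0],[1,0,0,0.096,0],[1,0,0,0.096,0],[0.4,0,0,0.096,0],[0.2,0,0,0.096,0]]]'
python3 -m pendant '[[[0.2,0,0,0,0],[0.2,0,0,0,0],[0.2,0,0,0,0],[0.2,0,0,0,0],[0.2,0,0,0,0],[0.2,0,0,0,0],[0.2,0,0,-0.005,0],[0.2,0,0,-0.01,0]]]'
python3 -m pendant '[[[0.2,0,0,0,0],[0.2,0,0,0,0],[0.2,0.004,0,0,0],[0.2,0.008,0,0,0],[0.2,0.01,0.001,0,0],[0.2,0.01,0.001,0,0],[0.2,0.01,0.001,0,0],[0.2,0.01,0.001,0,0]]]'
python3 g.py 430.5 315 25 1.351
```

```text
t: 37.45
eef_pos: [429.6, 305.1, 25.1]
tcp_rot: [3.14, -0.001, 1.356]
ft_force: [-0.7, 0.6, -0.2]
opening: 0.886
t: 38.25
eef_pos: [428.9, 304.7, 34.4]
tcp_rot: [-3.141, 0.001, 1.356]
ft_force: [-0.2, 0.1, 0.6]
opening: 0.23
t: 39.05
eef_pos: [432.2, 314.3, 34.1]
tcp_rot: [-3.142, 0.0, 1.356]
ft_force: [1.4, -0.8, 0.0]
opening: 0.203
t 39.05 pos [432.2 314.3  34.1] rot [-3.142  0.     1.356] F [ 1.38 -0.75  0.05] op 0.203
shift [ 0.0003 -0.0018  0.0091] turn 0.005
```

The fingers closed past the tin (opening 0.20), so the grip missed. I'll look before moving anything.

Run:
```python
from h import *
i,_,_,_=cam('wrist'); j,_,_,_=cam('top')
b=cv2.resize(j[165:270,100:205],(384,384),interpolation=cv2.INTER_CUBIC)
cv2.imwrite('pics/w7.png',cv2.resize(np.hstack([i,b]),(800,343)))
```

```text
(no output)
```

View pics/w7.png

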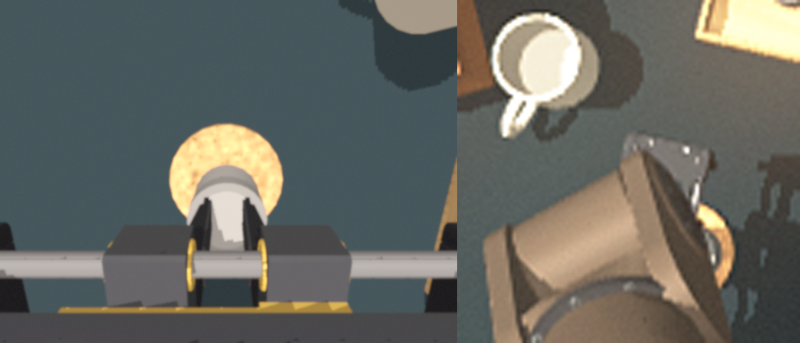

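Run:
```python
from h import *
i,r,K,M=cam('wrist'); C=cloud(r,K,M); np.savez('w8.npz',i=i,r=r,K=K,M=M)
cv2.imwrite('pics/w8.png',cv2.resize(i[120:310,150:360],None,fx=3.5,fy=3,interpolation=cv2.INTER_CUBIC))
for v in range(180,290,10): print(v,[tuple(np.round(C[v,u]).astype(int)) for u in (215,235,253,270,290)])
```

```text
180 [(np.int64(408), np.int64(339), np.int64(9)), (np.int64(422), np.int64(335), np.int64(8)), (np.int64(435), np.int64(333), np.int64(8)), (np.int64(447), np.int64(330), np.int64(9)), (np.int64(460), np.int64(327), np.int64(8))]
190 [(np.int64(407), np.int64(331), np.int64(9)), (np.int64(421), np.int64(330), np.int64(14)), (np.int64(434), np.int64(330), np.int64(24)), (np.int64(445), np.int64(325), np.int64(15)), (np.int64(448), np.int64(391), np.int64(237))]
200 [(np.int64(405), np.int64(324), np.int64(10)), (np.int64(422), np.int64(330), np.int64(37)), (np.int64(434), np.int64(331), np.int64(48)), (np.int64(444), np.int64(325), np.int64(38)), (np.int64(458), np.int64(313), np.int64(9))]
210 [(np.int64(403), np.int64(316), np.int64(8)), (np.int64(423), np.int64(330), np.int64(56)), (np.int64(434), np.int64(328), np.int64(57)), (np.int64(443), np.int64(326), np.int64(57)), (np.int64(456), np.int64(305), np.int64(10))]
220 [(np.int64(401), np.int64(309), np.int64(10)), (np.int64(422), np.int64(324), np.int64(57)), (np.int64(432), np.int64(322), np.int64(57)), (np.int64(442), np.int64
[... 785 characters left out ...]
nt64(427), np.int64(349), np.int64(152)), (np.int64(421), np.int64(312), np.int64(83)), (np.int64(427), np.int64(297), np.int64(57)), (np.int64(437), np.int64(295), np.int64(58)), (np.int64(448), np.int64(322), np.int64(111))]
270 [(np.int64(428), np.int64(348), np.int64(157)), (np.int64(420), np.int64(308), np.int64(85)), (np.int64(425), np.int64(290), np.int64(57)), (np.int64(436), np.int64(288), np.int64(58)), (np.int64(448), np.int64(343), np.int64(154))]
280 [(np.int64(428), np.int64(347), np.int64(160)), (np.int64(413), np.int64(285), np.int64(57)), (np.int64(424), np.int64(283), np.int64(57)), (np.int64(434), np.int64(281), np.int64(58)), (np.int64(447), np.int64(340), np.int64(155))]
```

View pics/w8.png

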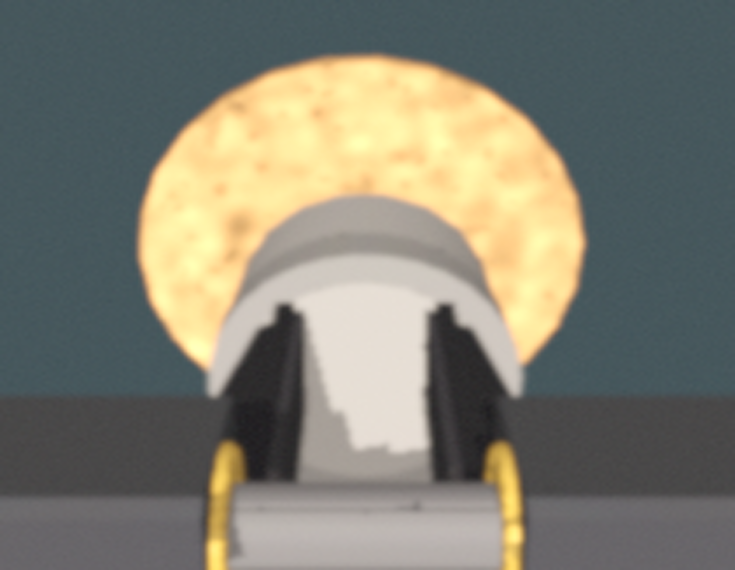

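Odd: the lid reads upright at z≈57 around (430, 305), yet the fingers look closed above or through it. I'll check where the TCP should project in the image against the visible fingertips.

Run:
```python
from h import *
s=env.state(); print(s['eef_pos'],s['joints'].round(3),s['opening'])
d=np.load('w8.npz'); r,K,M=d['r'],d['K'],d['M']; C=cloud(r,K,M)
T=np.eye(4); T[:3,:3]=R.from_euler('xyz',s['tcp_rot']).as_matrix(); T[:3,3]=s['eef_pos']
print('cam axes',M[:3,:3].round(2).tolist(), 'pos in tool',(np.linalg.inv(T)@M)[:3,3].round(1))
for p in [(0,0,0),(10,9.5,0),(10,12,0),(-10,9.5,0),(10,9.5,-36)]:
    w=T@np.array([*p,1]); c=np.linalg.inv(M)@w; print(p,w[:3].round(1),(K@(c[:3]/c[2]))[:2].round(1))
for v in range(216,262,3): print(v,C[v,233].round(0),C[v,236].round(0))
q=np.load('w3.npz'); C3=cloud(q['r'],q['K'],q['M']); 
for v in (200,215,230,245,260,275): print('w3',v,C3[v,254].round(0))
z=C3[...,2]; m=(z>100)&(z<125)&(np.hypot(C3[...,0]-431,C3[...,1]-314)<45); print('w3 lid',cv2.minEnclosingCircle(C3[m][:,:2].astype(np.float32)),m.sum())
```

```text
[432.25090377 314.33217509  34.17528037] [ 0.505  0.565  1.922 -0.     0.655  0.72 ] 0.20658891041906796
cam axes [[0.98, -0.2, -0.06], [-0.21, -0.94, -0.27], [-0.0, 0.28, -0.96]] pos in tool [  78.6   -1.  -202.6]
(0, 0, 0) [432.3 314.3  34.2] [255.3 217.4]
(10, 9.5, 0) [443.7 322.1  34.2] [270.  202.9]
(10, 12, 0) [446.1 321.5  34.2] [273.9 202.9]
(-10, 9.5, 0) [439.4 302.5  34.2] [269.6 231.5]
(10, 9.5, -36) [443.7 322.1  70.2] [273.2 224.3]
216 [422. 327.  58.] [423. 326.  57.]
219 [421. 325.  57.] [423. 325.  58.]
222 [423. 328.  69.] [423. 323.  59.]
225 [423. 327.  72.] [424. 325.  69.]
228 [422. 326.  73.] [423. 324.  70.]
231 [423. 326.  78.] [423. 323.  70.]
234 [423. 326.  82.] [423. 321.  71.]
237 [423. 326.  85.] [422. 319.  70.]
240 [423. 326.  89.] [422. 318.  72.]
243 [424. 326.  92.] [422. 316.  72.]
246 [424. 326.  95.] [421. 315.  72.]
249 [424. 325.  97.] [421. 314.  74.]
252 [423. 324.  98.] [421. 312.  73.]
255 [423. 323.  99.] [420. 310.  74.]
258 [423. 322.  99.] [420. 309.  75.]
261 [423. 320.  99.] [420. 307.  75.]
w3 200 [436. 336. 108.]
w3 215 [434. 329. 113.]
w3 230 [432. 321. 114.]
w3 245 [430. 312. 114.]
w3 260 [428. 304. 116.]
w3 275 [427. 296. 117.]
w3 lid ((431.1553955078125, 318.1317138671875), 32.324432373046875) 7070
```

Run:
```python
from h import *
i,r,K,M=cam('scene'); C=cloud(r,K,M); g=i.max(2)
m=(np.hypot(C[...,0]-432,C[...,1]-310)<60)&(C[...,2]>5)&(C[...,2]<200)&(r>0)
v,u=np.where(m); print('px',u.min(),u.max(),v.min(),v.max())
for vv in range(v.min(),v.max()+1,2):
    uu=u[v==vv]; print(vv,[(int(x),int(C[vv,x,0]),int(C[vv,x,1]),int(C[vv,x,2]),int(g[vv,x])) for x in uu[::5]])
```

```text
px 325 373 159 224
159 [(373, 387, 345, 199, 75)]
161 [(372, 395, 345, 197, 60)]
163 [(370, 404, 342, 197, 54)]
165 [(346, 438, 285, 192, 65), (370, 408, 344, 194, 62)]
167 [(346, 440, 287, 188, 52), (351, 439, 300, 193, 37), (370, 405, 345, 183, 85)]
169 [(344, 453, 285, 190, 69), (350, 443, 299, 188, 65), (355, 441, 312, 192, 39), (367, 423, 341, 189, 67)]
171 [(341, 447, 277, 173, 70), (346, 454, 292, 186, 71), (351, 454, 305, 193, 72), (356, 446, 317, 191, 93), (366, 426, 340, 184, 82), (371, 399, 350, 164, 142)]
173 [(339, 452, 274, 169, 87), (344, 460, 289, 183, 159), (349, 453, 301, 182, 62), (354, 457, 315, 192, 85), (359, 450, 327, 191, 48), (365, 427, 339, 177, 93), (371, 412, 353, 170, 92)]
175 [(339, 481, 280, 190, 102), (344, 460, 290, 175, 227), (349, 446, 301, 168, 68), (354, 452, 315, 180, 62), (359, 454, 329, 189, 91), (364, 427, 338, 168, 164), (369, 419, 350, 167, 92)]
177 [(340, 477, 284, 180, 148), (345, 461, 294, 170, 98), (350, 456, 307, 172, 79), (355, 448, 319, 170, 71), (360, 458, 333, 186, 88), (365, 424, 342, 159, 183), (370, 413, 354, 154, 85)]
179 [(343,
[... 1619 characters left out ...]
235)]
213 [(333, 462, 284, 9, 255), (338, 451, 297, 5, 255), (343, 451, 311, 13, 184), (348, 444, 325, 13, 225), (353, 435, 338, 10, 255), (358, 427, 351, 10, 255)]
215 [(330, 470, 278, 5, 91), (337, 467, 298, 13, 255), (343, 458, 314, 12, 255), (348, 448, 327, 8, 255), (353, 439, 340, 6, 255), (358, 435, 354, 10, 255)]
217 [(335, 473, 294, 8, 206), (341, 466, 311, 10, 255), (346, 461, 324, 12, 255), (351, 454, 338, 12, 255), (356, 445, 351, 10, 255)]
219 [(337, 474, 302, 5, 189), (342, 472, 316, 10, 255), (347, 464, 329, 9, 255), (352, 457, 342, 9, 255), (357, 453, 356, 12, 251)]
221 [(339, 479, 310, 5, 145), (346, 474, 329, 10, 244), (351, 462, 342, 5, 255), (356, 457, 355, 6, 167)]
223 []
```

Explained: the real fingertips end about 33–35 mm above the reported TCP. My earlier grips only caught the top rims, the full tin swung in the grip, and so it landed off-centre. I'll open, come back down to TCP z 12 (tips at about 46, lid top at 58) and regrip.

```bash
python3 -m pendant '[[[1,0,0,-0.02,0],[1,-0.003,0,-0.02,0],[1,-0.006,-0.001,-0.02,0],[1,-0.01,-0.0015,-0.02,0],[1,-0.01,-0.0015,-0.02,0],[1,-0.01,-0.0015,-0.02,0],[1,-0.01,-0.0015,-0.02,0],[1,-0.01,-0.0015,-0.02,0]]]'
python3 g.py 429.3 304.8 12 1.356
```

```text
t: 40.05
eef_pos: [428.6, 305.0, 54.0]
tcp_rot: [-3.142, 0.0, 1.356]
ft_force: [-0.4, -0.6, -0.3]
opening: 0.813
t 40.05 pos [428.6 305.   54. ] rot [-3.142  0.     1.356] F [-0.37 -0.6  -0.28] op 0.813
shift [-0.0001  0.0007  0.042 ] turn -0.0
```

```bash
python3 -m pendant '[[[1,0,0,0,0],[1,0,0.0005,0,0],[1,0,0.0005,0.015,0],[1,0,0.0005,0.028,0],[1,0,0.0005,0.036,0],[1,0,0.0005,0.04,0],[1,0,0.0005,0.042,0],[1,0,0.0005,0.042,0]]]'
python3 -m pendant '[[[0.4,0,0,0,0],[0.4,0,0,0,0],[0.4,0,0,0,0],[0.4,0,0,0,0],[0.4,0,0,0,0],[0.4,0,0,0,0],[0.4,0,0,0,0],[0.4,0,0,0,0]]]'
python3 g.py 430.5 315 12 1.356
```

```text
t: 40.85
eef_pos: [429.2, 304.9, 12.1]
tcp_rot: [-3.142, 0.0, 1.356]
ft_force: [-0.4, -0.4, 0.6]
opening: 1.001
t: 41.65
eef_pos: [429.3, 304.9, 12.3]
tcp_rot: [3.141, -0.0, 1.356]
ft_force: [0.4, -0.9, 0.4]
opening: 0.542
t 41.65 pos [429.3 304.9  12.3] rot [ 3.141 -0.     1.356] F [ 0.38 -0.92  0.43] op 0.542
shift [ 0.0101 -0.001   0.0003] turn -0.0
```

Gripped (opening 0.54). I'll lift 6 mm, shift 10 mm, lower 6 mm and release.

```bash
python3 -m pendant '[[[0.2,0,0,-0.003,0],[0.2,0,0,-0.006,0],[0.2,0,0,-0.006,0],[0.2,0.003,0,-0.006,0],[0.2,0.006,-0.0005,-0.006,0],[0.2,0.0085,-0.001,-0.006,0],[0.2,0.01,-0.001,-0.006,0],[0.2,0.01,-0.001,-0.006,0]]]'
python3 -m pendant '[[[0.2,0,0,0,0],[0.2,0,0,0.002,0],[0.2,0,0,0.0035,0],[0.2,0,0,0.005,0],[0.2,0,0,0.0055,0],[0.2,0,0,0.006,0],[0.2,0,0,0.006,0],[0.2,0,0,0.006,0]]]'
python3 -m pendant '[[[0.54,0,0,0,0],[0.57,0,0,0,0],[0.62,0,0,0,0],[0.75,0,0,0,0],[1,0,0,0,0],[1,0,0,0,0],[1,0,0,-0.01,0],[1,0,0,-0.03,0]]]'
python3 -m pendant '[[[1,0,0,-0.04,0],[1,0,0,-0.08,0],[1,-0.02,0,-0.12,0],[1,-0.05,0.02,-0.16,0],[1,-0.07,0.04,-0.2,0],[1,-0.07,0.04,-0.2,0],[1,-0.07,0.04,-0.2,0],[1,-0.07,0.04,-0.2,0]]]'
python3 - <<'E'
from h import *
i,r,K,M=cam('wrist'); cv2.imwrite('pics/w9.png',i); C=cloud(r,K,M); z=C[...,2]
for a,b in ((6,75),(48,75)):
  m=((z>a)&(z<b)&(r>0)).astype(np.uint8); n,l,st,_=cv2.connectedComponentsWithStats(m)
  for k in range(1,n):
    if 500<st[k,4]<20000: 
      p=C[l==k]; q=p[p[:,2]<20] if a<10 else p
      print(a,np.round(cv2.minEnclosingCircle(q[:,:2].astype(np.float32))[0],1),np.round(cv2.minEnclosingCircle(q[:,:2].astype(np.float32))[1],1),np.median(q[:,2]))
E
```

```text
t: 42.45
eef_pos: [430.3, 315.1, 18.1]
tcp_rot: [3.142, 0.0, 1.356]
ft_force: [0.2, -0.3, -3.7]
opening: 0.537
t: 43.25
eef_pos: [430.2, 314.8, 12.3]
tcp_rot: [3.142, 0.0, 1.356]
ft_force: [-0.4, -1.7, -1.9]
opening: 0.541
t: 44.05
eef_pos: [429.7, 314.5, 42.0]
tcp_rot: [-3.14, 0.002, 1.356]
ft_force: [-0.3, -0.4, 0.6]
opening: 0.968
t: 44.85
eef_pos: [453.6, 238.0, 241.5]
tcp_rot: [-3.14, 0.001, 1.356]
ft_force: [-0.6, -0.7, 0.2]
opening: 0.997
6 [731.3 335. ] 29.5 16.17700649230258
6 [430.1 315.3] 45.9 8.817278285721699
6 [670.8 218.2] 95.7 13.185881548365984
6 [672.  216.6] 25.5 13.208204771199235
6 [302.2 140. ] 59.6 8.889023230016164
48 [428.9 314.7] 26.5 57.47677784631475
48 [675.8 214.7] 27.0 52.434467524293495
```

View pics/w9.png

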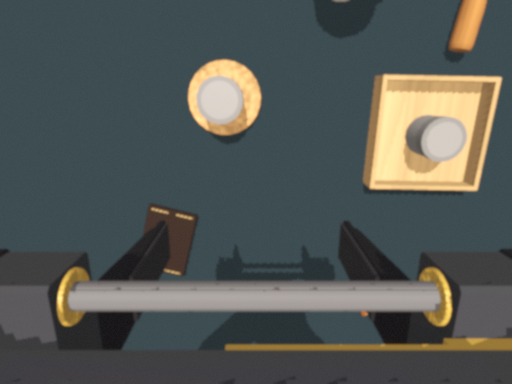

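The full tin is now 1.4 mm from the mat's middle. By the top camera, the case is about 3 mm and the box about 2 mm from their middles, the empty tin is about 3 mm from the bin's, and nothing is being touched. Handing in.

```bash
python3 -c "
from cell import env
print(env.job_done(), env.state()['t'])"
```

```text
the job is handed in; nothing more can be done
the job is handed in; nothing more can be done
```

The stack is apart and every item is on its place; I handed the job in at about 45 s. No verdict was given, so the results below are from my own checks.

**Which tin was which:** the −y tin felt about 0.7 N (empty) and went in the bin. The +y tin felt about 4–5 N (full) and went on the mat.

| Item | Place | Offset from middle | Checked by |
|---|---|---|---|
| Full tin | cork mat | about 1.4 mm | wrist camera |
| Empty tin | bin | about 3 mm, standing on the floor | wrist and top cameras |
| Wooden box | stone slab | about 2 mm, lengthwise | top camera |
| Leather case | slatted stand | about 3 mm, lengthwise | top camera |

The bottle and mug showed no change between the top pictures before and after the placing. I did not repeat that comparison after the regrip described below. The red look-alike tin was left alone.

**What went wrong and disagreed:**
- **Full tin off-centre:** the first placing landed 10.6 mm from the middle because the tin had swung in the grip.
- **Missed regrip:** the first attempt to mend it closed above the lid, and the second worked.
- **Fingertip height:** the real fingertips appear to end about 34 mm above the reported TCP. My earlier grips, including the box and case, therefore held only near the top edges, but nothing was dropped.
- **Camera disagreement:** the top and wrist cameras differed by up to about 5 mm. For the stand I relied on the top camera and earlier wrist views, because the case hid it during placing.

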